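# Load a tile into the sloped stencilling jig

### The arm

A 7-joint arm with a two-finger parallel gripper is mounted at the origin on the work surface; the furniture and walls round the work are solid. World frame = base frame: x ahead of the robot, y to its left, z up, the work surface at z = 0. Lengths are in m, angles in rad, forces in N, time in s.
With the tool pointing down it reaches from about 0.35 to 0.9 m from the base axis. Payload 8.1 kg.
Tool frame: the origin (TCP) lies at the very end of the fingers, on their centre line; the grasp point (between the pads) lies 19 mm behind it (grasp_offset is the distance from the TCP to the grasp point, in m); z points along the fingers, y is the line along which they close (so a half turn about z gives the same grasp; the last joint's range is limited). The gripper opens to 92 mm and grips with 3 to 60 N. Pads are 19 mm wide; open, the fingers measure 130 mm over their backs; the gripper's body (75 mm by 190 mm) begins 47 mm behind the grasp point.
Start: joints at [-1.205, 0.434, 0.025, 1.573, -0.012, 1.134, -0.075], TCP at [0.282, 0.558, 0.227] pointing down, gripper open.
Joint ranges: [-2.62, 2.62], [-0.44, 2.09], [-1.27, 1.32], [0.08, 2.57], [-1.32, 4.46], [0.12, 2], [-2.74, 2.74]. Speed limits (rad/s): [2.22, 2.22, 3.01, 3.01, 3.14, 3.14, 3.14].

### API

Orientations are given as a rotation vector (axis times angle).
In Python, from cell import observe, get_image, camera_params, sign_off, silhouettes, grasp_offset gives the robot as it stands. The module is installed in compiled form; this text tells all that it offers.
- The arm moves only by the tool jog_arm, never from a script. Its argument "motion" is a list that holds one entry, the list of rows, each a list of 7 numbers: the shift along the tool's x, y, z in m, then the turn, a rotation vector about the tool's x, y, z in rad, then the closure, from -1 (fully open) to 1 (shut), so that 0 is half open. In form: [[[dx, dy, dz, wx, wy, wz, hand], ...]]. A call has 1 to 10 rows; each row is the pose to reach, as a shift and turn from the pose commanded when the call began, along the tool's axes at that moment; what a row does not reach only later rows make up. A row lasts 1/12 s, in which the tool goes at most 41.7 mm and 7.16 degrees, less where a joint would pass 70% of its speed; a pose out of reach is approached as far as the arm can. A call with a gripper value outside its range is refused whole. The fingers move at their own pace and stop on an object; "force" is the grip in N (left out, the last holds). Time passes only in rows, so rows that repeat a pose let the fingers close. It gives the time, the measured TCP pose, the force, the opening and the grip force at its end, in the units of the state.
- observe(): the state, without advancing time (a new reading comes with each control period).
- get_image(name): name is "scene" or "top" or "wrist"; returns the picture (384x512x3 uint8, red, green, blue); there is no depth.
- camera_params(name): a dict with "vertical_fov" (degrees; the focal length in pixels is half the picture's height over the tangent of half this angle, whatever the lens; pixels are square), "cx", "cy" (the principal point, pixels), "T" (4x4, takes a point from camera to world coordinates). Camera axes: x right, y down, z forward; pixel columns grow to the right and rows downward; lengths in m; the calibration is good to about 2 mm. A picture is of the moment at which its call begins: read the wrist's pose just before it. camera_params takes no time and is no camera call; for the wrist camera it gives the pose at the moment of the call.
- sign_off(): hands the job in; it is judged then, once.
Trained networks look in the newest picture that a camera, given by its name, has taken for a name from the list of things; names that differ only in an ending like _2 or _b are one class to them, and where a whole thing is asked for, a point or a joint stands for the part that bears it (a point fixed in the world has none). Each returns a list of dicts, best first, with "p" (0 to 1); they miss things now and then, are a little off and sometimes report something else, mostly with a low value. They report only what shows in the picture. A call takes as long as a camera call.
- silhouettes(query, camera): "mask" (384x512 bool, what is visible of it) and "pixel" ([column, row] in pixels, amid what is visible of it).
The state is a dict: "clock": time; "joints": joint angles; "dq": joint speeds; "joint_efforts": joint torques, N m; "position": TCP position; "ee_rot": TCP orientation; "force": force on the tool from outside, world axes, zero at the start; "ft_torque": the same for the moment, N m; "width": opening from 0.0 (shut) to 1.0 (fully open); "gripper_force": force on a finger pad.
Only numpy, scipy, OpenCV 4.12 (cv2) and the standard library are available. Lean on these libraries where they do the work, as an engineer would, in place of code of your own. Each camera call takes 0.05 s, during which the arm holds its last target. There are 200 camera calls.

### The job

Load the stencilled tile into the stencilling jig: on the flat apron square it up along the jig's long fence, then slide it up the sloping bed, over the sprung catch, until it rests right against the top stop and the catch has sprung up behind its lower edge. The bisque edge chips easily, so push gently and feel for the stop, keep the tile flat on the jig (do not lift or stand it up), and leave the pot, the brush and the dabbing block where they are.

Things in the scene. Friction and masses are not known exactly. Their poses are not given: they have to be found in the camera images.
- jig: Fixed stencilling jig, white apron, grey bed, on plywood, 560 x 280 mm. Origin: on the bench under the middle of its flat apron; x up the slope, y to the fence, z up. Apron: level, top 12 mm above the bench, x -125 to +115, y -160 to +120 mm, open on its -y side. Tile on jig: friction about 0.6, so the tile stays where it is left, on the slope too.
- jig_foot (a point): Foot of the sloping bed, on its surface, in the middle of the lane (jig x 115, y 0, z 12 mm). From here the bed climbs along jig x at 0.122 rad (7 deg) for 315 mm. Across its top lies the 18 mm high dark steel stop bar. The bar is set by hand anywhere in a 24 mm range and its setting is not measured: its lower face is 274 to 298 mm up the slope from the foot. Find it by feel.
- jig_fence (a point): On the inner face of the long straight aluminium fence, at apron level, beside the apron's middle (jig x 0, y +100, z 12 mm). The fence is 12 mm thick, 20 mm high and runs from jig x = -105 mm to the top of the bed.
- jig_rail (a point): On the inner face of the guide rail at bed level, 100 mm up the slope (jig y -104 mm). The rail runs parallel to the fence on the bed only, 20 mm high; its first 50 mm from the foot flare outward by 11 mm. Between rail and fence the lane is 204 mm wide for the 200 mm tile.
- tile: Square bisque tile with a brown stencilled flower, 200 x 200 x 9 mm, about 0.66 kg. Origin: centre of its underside; z up, x and y along its sides. It starts flat on the apron, 13 to 27 mm off the fence, turned up to 0.12 rad to the jig. Sliding takes 3 to 6 N, turning it flush on the fence with one corner touching up to 15 N. Its edges chip above 25 N of push.
- catch (a joint): Sprung brass catch, a 20 mm wide leaf in the bed at jig y = +55 mm, about 200 mm below the stop bar, set with it. 0 rad: up, tip 6.5 mm above the bed; about 0.16: pressed flush by the tile. Riding over it costs 2 to 4 N extra. It springs up behind the tile only within 2 mm of the stop, and not while a fingertip stands over it: push at the middle of the tile's lower edge.
- pot_blue: Bystander: white pigment pot with a blue screw lid, 64 mm across, 70 mm high, on the bench; origin at the centre of its underside.
- brush_red: Bystander: glaze brush with a red handle, 236 mm long, 13 mm thick, lying on the bench along its own y; origin at the middle of its underside.
- pad_block: Bystander: wooden dabbing block, 50 x 90 x 39 mm, on the bench; origin at the centre of its underside.

How it is judged:
By the outcome, as a careful person would: the job done as asked, in the order asked, and still so for the second after the job is handed in, with the robot touching nothing.
It also fails if it takes over 61 s, if anything falls off the work surface, if the arm or the gripper's body presses on something with over 40 N, if the wrist force passes 120 N, or if a joint passes its speed limit or range.

## Working session

There is one attempt and no reset: what is moved stays moved. The work goes in short steps, Python scripts to look and compute and a tool call to move; the robot and the scene stay as the last step left them, time stands still between calls to the robot, and variables do not carry over. Pictures are saved under pics/ and viewed, at most 10 in all, crops included, and the job is handed in when it is done.

Besides the shell and the picture viewer there is one more tool, called after ">>>" as a command line: name --argument value ..., lists and objects as JSON in quotes. jog_arm: Moves the arm, as the interface text tells. Its arguments: {"type":"object","properties":{"motion":{"type":"array"},"force":{"type":"number"}},"required":["motion"]}

```bash
mkdir -p pics
cat > h.py <<'E'
import numpy as np,cv2
from cell import *
def snap(n,f):
    im=get_image(n); cv2.imwrite('pics/'+f,im[:,:,::-1]); return im
def K(n):
    p=camera_params(n); f=192/np.tan(np.radians(p['vertical_fov'])/2); return p,f
def ray(n,u,v,z):
    p,f=K(n); T=np.array(p['T']); d=T[:3,:3]@np.array([(u-p['cx'])/f,(v-p['cy'])/f,1]); o=T[:3,3]
    return o+d*(z-o[2])/d[2]
def proj(n,P):
    p,f=K(n); T=np.array(p['T']); q=(np.atleast_2d(P)-T[:3,3])@T[:3,:3]
    return np.c_[q[:,0]/q[:,2]*f+p['cx'],q[:,1]/q[:,2]*f+p['cy']]
E
python3 - <<'E'
from h import *
a=snap('top','top0.png'); b=snap('scene','scene0.png')
for n in ['top','scene']:
    print(n,np.round(camera_params(n)['T'],3).tolist(),camera_params(n)['vertical_fov'])
    for q in ['tile','jig','pot_blue','brush_red','pad_block']:
        for r in silhouettes(q,n)[:1]:
            c,_=cv2.findContours(r['mask'].astype('uint8'),0,1); c=max(c,key=cv2.contourArea)
            e=cv2.approxPolyDP(c,5,True)[:,0]
            print(q,r['p'],r['pixel'],r['mask'].sum(),e.tolist())
o=observe();print({k:np.round(v,3).tolist() for k,v in o.items()})
E
```

```text
top [[0.028, -0.996, 0.081, 0.289], [-1.0, -0.028, 0.001, -0.038], [0.001, -0.081, -0.997, 1.319], [0.0, 0.0, 0.0, 1.0]] 50.21356581480204
tile 0.74 [206.1, 175.5] 10136 [[311, 130], [235, 127], [231, 136], [218, 138], [140, 136], [134, 207], [308, 214]]
jig 0.45 [204.2, 174.5] 10240 [[312, 130], [236, 126], [225, 138], [138, 135], [134, 208], [309, 213]]
pot_blue 0.76 [364.8, 202.4] 431 [[352, 197], [357, 212], [374, 207], [369, 192]]
brush_red 0.48 [144.3, 241.7] 199 [[176, 239], [123, 247]]
pad_block 0.73 [328.9, 238.3] 477 [[315, 232], [318, 244], [344, 244], [342, 230]]
scene [[0.919, 0.228, -0.321, 0.763], [0.393, -0.485, 0.781, -0.946], [0.022, -0.844, -0.536, 0.651], [0.0, 0.0, 0.0, 1.0]] 52.096197025102214
tile 0.97 [281.8, 220.7] 3288 [[231, 229], [302, 250], [322, 208], [260, 193]]
jig 0.81 [299.7, 187.7] 6682 [[285, 136], [214, 234], [304, 260], [322, 250], [337, 214], [328, 196], [347, 147]]
pot_blue 0.59 [197.8, 264.5] 1030 [[192, 247], [180, 256], [186, 285], [200, 287], [209, 280], [205, 250]]
pad_block 0.73 [176.9, 236.6] 845 [[192, 222], [176, 220], [160, 235], [160, 247], [176, 253], [194, 235]]
{'clock': 0.6, 'joints': [-1.205, 0.435, 0.025, 1.573, -0.012, 1.134, -0.075], 'dq': [-0.0, -0.001, -0.001, 0.0, -0.0, -0.0, 0.001], 'joint_efforts': [-0.001, -66.734, 0.983, -31.468, -0.061, 0.033, 0.0], 'position': [0.282, 0.558, 0.227], 'ee_rot': [0.73, 3.056, 0.0], 'force': [-0.316, 0.336, -0.101], 'ft_torque': [0.028, -0.01, 0.004], 'gripper_force': 0.0, 'width': 0.998}
```

View pics/top0.png

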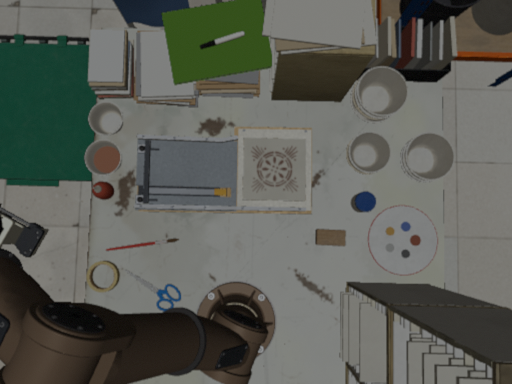

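View pics/scene0.png

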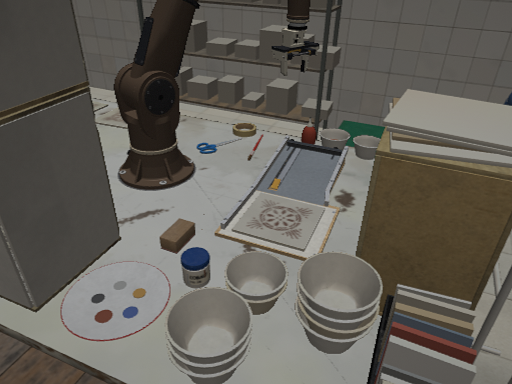

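The top view shows the jig with its bed going left (world +y). The tile is on the apron at about (275,170), the catch at (222,192), the fence along row ~208 (robot side) and the stop bar at col ~146.

Run:
```python
from h import *
im=cv2.imread('pics/top0.png')
c=im[118:222,125:325]; cv2.imwrite('pics/crop.png',cv2.resize(c,(800,416),interpolation=cv2.INTER_CUBIC))
```

```text
(no output)
```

View pics/crop.png

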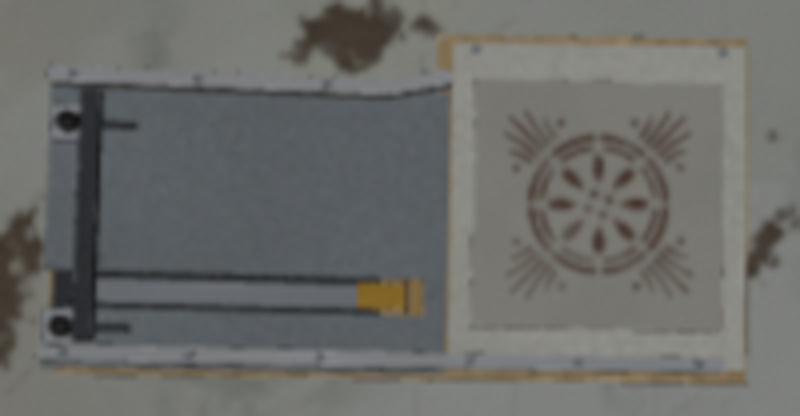

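The zoomed crop shows the tile corners at crop (472,80), (722,84), (724,332) and (470,329), and the foot line at col ~448. The fence's inner edge runs along row ~352–360. Next I fit the jig and tile poses.

```bash
cat > fit.py <<'E'
from h import *
from scipy.optimize import least_squares
def pw(p,L):
    c,s=np.cos(p[2]),np.sin(p[2]); L=np.asarray(L,float)
    return np.c_[p[0]+c*L[:,0]-s*L[:,1],p[1]+s*L[:,0]+c*L[:,1],L[:,2]]
px=lambda a:np.array(a,float)/4+[125,118]-.375
E
python3 - <<'E'
from fit import *
L=[[115,-160,12],[-125,-160,12],[-125,120,12],[115,100,32],[-105,100,32],[-105,112,32]]
P=px([[450,43],[746,46],[746,374],[446,352],[723,360],[723,371]])
L=np.array(L)/1000
r=least_squares(lambda p:(proj('top',pw(p,L))-P).ravel(),[.4,-.1,1.57],loss='soft_l1')
print('jig',r.x.round(4),r.fun.reshape(-1,2).round(1).tolist())
T=np.array([[100,-100,21],[-100,-100,21],[-100,100,21],[100,100,21]])/1000
Q=px([[472,80],[722,84],[724,332],[470,329]])
t=least_squares(lambda p:(proj('top',pw(p,T))-Q).ravel(),[.4,-.1,1.57])
print('tile',t.x.round(4),t.fun.reshape(-1,2).round(1).tolist())
j=r.x;c,s=np.cos(j[2]),np.sin(j[2]);d=t.x[:2]-j[:2]
print('tile in jig',c*d[0]+s*d[1],-s*d[0]+c*d[1],t.x[2]-j[2])
# check: predicted stop bar px & edges
a=.122
print('foot edges',(proj('top',pw(j,[[.115,-.104,.012],[.115,.1,.032]]))*4-[500,472]).round())
for u in (.274,.298):print((proj('top',pw(j,[[.115+u*np.cos(a)-.018*np.sin(a),0,.012+u*np.sin(a)+.018*np.cos(a)]]))*4-[500,472]).round())
E
```

```text
jig [ 0.4623 -0.1036  1.5876] [[-0.0, -1.6], [-0.1, -1.6], [-0.0, 2.7], [-0.4, 0.8], [0.3, -0.5], [0.3, 0.6]]
tile [ 0.484  -0.1081  1.5895] [[0.3, 0.3], [-0.0, -0.2], [-0.4, -0.1], [0.1, 0.0]]
tile in jig -0.004835287868167089 -0.021609952981731677 0.0019049930511605417
foot edges [[447. 103.]
 [443. 354.]]
[[ 94. 218.]]
[[ 62. 217.]]
```

Run:
```python
from fit import *
from scipy.spatial.transform import Rotation as R
print(ray('top',275,100,0),ray('top',350,100,0),ray('top',350,75,0))
o=observe(); Rt=R.from_rotvec(o['ee_rot']).as_matrix(); print(Rt.round(3))
j=[.4623,-.1036,1.5876]
for J in [[-.005,-.160,.12],[-.005,-.160,.0165]]:
    w=pw(j,[J])[0]; print(w,'tool shift',(Rt.T@(w-o['position'])).round(4))
g=np.array([[np.cos(j[2]),-np.sin(j[2]),0],[np.sin(j[2]),np.cos(j[2]),0],[0,0,1]])
G=g@np.array([[0,1,0],[1,0,0],[0,0,-1]]) # tool x=jig y, tool y=jig x
print(R.from_matrix(Rt.T@G).as_rotvec())
```

```text
[ 0.71647496 -0.1075873   0.        ] [ 0.72347173 -0.35462754  0.        ] [ 0.80817519 -0.35393689  0.        ]
[[-0.892  0.452  0.   ]
 [ 0.452  0.892  0.   ]
 [-0.     0.    -1.   ]]
[ 0.62236143 -0.10591083  0.12      ] tool shift [-0.6031 -0.4383  0.1067]
[ 0.62236143 -0.10591083  0.0165    ] tool shift [-0.6031 -0.4383  0.2102]
[ 2.00371656e-05  1.29256205e-05 -4.85664116e-01]
```

>>> jog_arm --motion '[[[-0.03,-0.022,0,0,0,-0.05,-1],[-0.06,-0.044,0,0,0,-0.1,-1],[-0.09,-0.066,0,0,0,-0.15,-1],[-0.12,-0.089,0,0,0,-0.2,-1],[-0.15,-0.111,0,0,0,-0.25,-1],[-0.18,-0.133,0,0,0,-0.3,-1],[-0.21,-0.155,0,0,0,-0.35,-1],[-0.24,-0.178,0,0,0,-0.4,-1],[-0.27,-0.2,0,0,0,-0.45,-1],[-0.3,-0.222,0,0,0,-0.486,-1]]]'

```text
clock: 1.43
position: [0.4503, 0.2222, 0.227]
ee_rot: [-0.031, 3.141, 0.001]
force: [1.4, 0.8, -0.9]
width: 0.996
gripper_force: 0.0
```

```bash
cat > st.py <<'E'
from fit import *
from scipy.spatial.transform import Rotation as R
import sys
j=[.4623,-.1036,1.5876]
g=R.from_euler('z',j[2]).as_matrix()
o=observe(); Rt=R.from_rotvec(o['ee_rot']).as_matrix()
print(o['clock'],'jig pos',(g.T@(o['position']-np.array([j[0],j[1],0]))).round(4),'force jig',(g.T@o['force']).round(2),o['width'])
print('tool axes in jig',(g.T@Rt).round(3).tolist())
for a in sys.argv[1:]:
    t=np.array(eval(a)); print(a,(Rt.T@(pw(j,[t])[0]-o['position'])).round(4))
E
python3 st.py [-.005,-.145,.12] [-.005,-.145,.0165]
```

```text
1.4333 jig pos [0.326  0.0065 0.227 ] force jig [ 0.77 -1.44 -0.86] 0.9964311737477269
tool axes in jig [[-0.003, 1.0, 0.0], [1.0, 0.003, -0.001], [-0.001, 0.0, -1.0]]
[-.005,-.145,.12] [-0.1505 -0.3315  0.107 ]
[-.005,-.145,.0165] [-0.1504 -0.3315  0.2105]
```

>>> jog_arm --motion '[[[-0.03,-0.034,0,0,0,0,-1],[-0.05,-0.068,0.01,0,0,0,-1],[-0.07,-0.1,0.02,0,0,0,-1],[-0.09,-0.135,0.03,0,0,0,-1],[-0.11,-0.17,0.04,0,0,0,-1],[-0.12,-0.205,0.05,0,0,0,-1],[-0.135,-0.24,0.06,0,0,0,-1],[-0.145,-0.275,0.075,0,0,0,-1],[-0.15,-0.31,0.09,0,0,0,-1],[-0.15,-0.332,0.107,0,0,0,-1]]]'

```text
clock: 2.27
position: [0.6065, -0.1103, 0.1196]
ee_rot: [-0.022, 3.14, -0.003]
force: [-0.2, -0.3, 0.3]
width: 0.999
gripper_force: 0.0
```

```bash
python3 - <<'E'
from h import *
snap('wrist','w1.png')
E
python3 st.py [-.005,-.145,.0165]
```

```text
2.3167 jig pos [-0.0134 -0.141   0.116 ] force jig [-4.08  0.86 -2.35] 0.9962904710826266
tool axes in jig [[0.007, 1.0, -0.004], [1.0, -0.007, 0.003], [0.003, -0.004, -1.0]]
[-.005,-.145,.0165] [-0.0043  0.0089  0.0995]
```

View pics/w1.png

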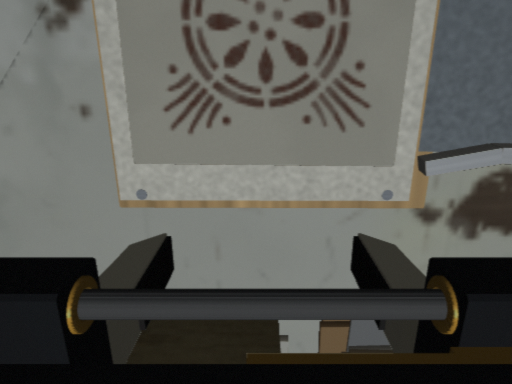

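The wrist view shows the tile's far edge at row ~164 (cols 133–395) and the apron edge at row ~203. The fingers are beyond both, with a clear way down.

>>> jog_arm --motion '[[[0,0,0,0,0,0,-1],[0,0.002,0.03,0,0,0,-1],[0,0.003,0.06,0,0,0,-1],[0,0.003,0.085,0,0,0,-1],[0,0.003,0.096,0,0,0,-1],[0,0.003,0.102,0,0,0,-1],[0,0.003,0.102,0,0,0,-1],[0,0.003,0.102,0,0,0,-1]]]'

```text
clock: 2.98
position: [0.6062, -0.1021, 0.0189]
ee_rot: [-0.028, 3.14, -0.0]
force: [0.4, 0.2, -0.0]
width: 1.008
gripper_force: 0.0
```

```bash
python3 st.py [-.005,-.110,.0165]
```

```text
2.9833 jig pos [-0.0009 -0.1439  0.0189] force jig [ 0.18 -0.35 -0.01] 1.0080148655449255
tool axes in jig [[-0.001, 1.0, -0.0], [1.0, 0.001, -0.002], [-0.002, -0.0, -1.0]]
[-.005,-.110,.0165] [ 0.0339 -0.004   0.0023]
```

>>> jog_arm --motion '[[[0.002,-0.002,0.002,0,0,0,-1],[0.005,-0.004,0.0028,0,0,0,-1],[0.008,-0.004,0.0028,0,0,0,-1],[0.011,-0.004,0.0028,0,0,0,-1],[0.014,-0.004,0.0028,0,0,0,-1],[0.017,-0.004,0.0028,0,0,0,-1],[0.02,-0.004,0.0028,0,0,0,-1],[0.022,-0.004,0.0028,0,0,0,-1],[0.024,-0.004,0.0028,0,0,0,-1]]]'

```text
clock: 3.73
position: [0.5823, -0.1069, 0.0155]
ee_rot: [-0.027, 3.139, -0.0]
force: [5.0, 0.3, 4.0]
width: 1.001
gripper_force: 2.5
```

```bash
python3 st.py [-.005,-.110,.0165]
```

```text
3.7333 jig pos [-0.0053 -0.1199  0.0155] force jig [ 0.19 -5.03  4.  ] 1.0012416962407389
tool axes in jig [[-0.0, 1.0, -0.0], [1.0, 0.0, -0.002], [-0.002, -0.0, -1.0]]
[-.005,-.110,.0165] [ 0.0099  0.0003 -0.001 ]
```

>>> jog_arm --motion '[[[0.001,0,-0.001,0,0,0,-1],[0.003,0,-0.0015,0,0,0,-1],[0.005,0,-0.0015,0,0,0,-1],[0.006,0,-0.0015,0,0,0,-1],[0.007,0,-0.0015,0,0,0,-1]]]'

```text
clock: 4.15
position: [0.5743, -0.1071, 0.0163]
ee_rot: [-0.027, 3.141, -0.0]
force: [4.6, -0.8, -3.3]
width: 1.003
gripper_force: 2.5
```

>>> jog_arm --motion '[[[0.001,0,0,0,0,0,-1],[0.002,0,0,0,0,0,-1],[0.002,0,0,0,0,0,-1]]]'

```text
clock: 4.4
position: [0.5741, -0.1075, 0.0168]
ee_rot: [-0.026, 3.138, -0.001]
force: [7.5, -0.4, -2.8]
width: 0.998
gripper_force: 3.5
```

```bash
python3 st.py [-.005,-.110,.0165]
```

```text
4.4 jig pos [-0.0058 -0.1117  0.0168] force jig [-0.54 -7.5  -2.78] 0.9976990688952946
tool axes in jig [[0.0, 1.0, -0.001], [1.0, -0.0, -0.003], [-0.003, -0.001, -1.0]]
[-.005,-.110,.0165] [0.0017 0.0008 0.0003]
```

>>> jog_arm --motion '[[[0.001,0,0,0,0,0,-1],[0.001,0,0,0,0,0,-1],[0.002,0,0,0,0,0,-1],[0.002,0,0,0,0,0,-1]]]'

```text
clock: 4.73
position: [0.5738, -0.1077, 0.0174]
ee_rot: [-0.026, 3.135, -0.002]
force: [10.5, -1.7, -2.2]
width: 1.004
gripper_force: 5.4
```

```bash
python3 - <<'E'
from h import *
im=snap('top','top2.png'); c=im[118:222,225:325,::-1]; cv2.imwrite('pics/crop2.png',cv2.resize(c,(600,600*104//100),interpolation=cv2.INTER_CUBIC)[:600])
E
python3 st.py
```

```text
4.7833 jig pos [-0.006  -0.1114  0.0174] force jig [ -2.26 -10.03  -3.09] 0.9994313195535728
tool axes in jig [[0.0, 1.0, -0.001], [1.0, -0.0, -0.006], [-0.006, -0.001, -1.0]]
```

View pics/crop2.png

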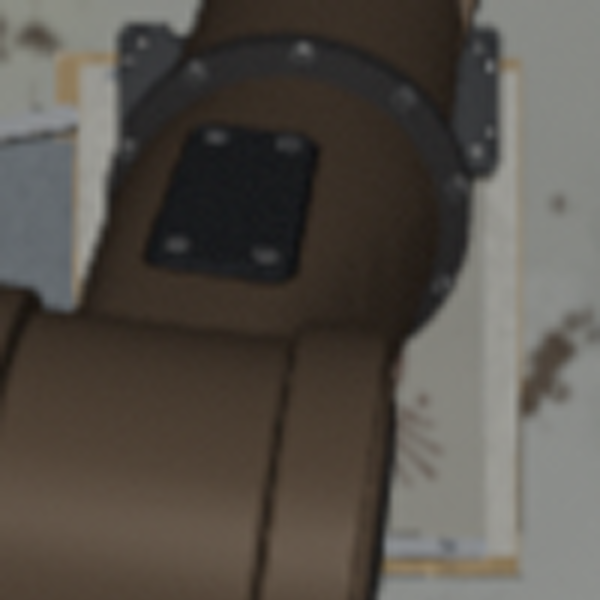

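>>> jog_arm --motion '[[[0.001,0,0.0005,0,0,0,-1],[0.002,0,0.001,0,0,0,-1],[0.002,0,0.001,0,0,0,-1],[0.003,0,0.001,0,0,0,-1],[0.003,0,0.001,0,0,0,-1]]]'

```text
clock: 5.2
position: [0.5737, -0.1078, 0.0173]
ee_rot: [-0.026, 3.13, -0.002]
force: [16.3, -2.1, -3.3]
width: 1.004
gripper_force: 8.3
```

```bash
python3 st.py; python3 -c "
from cell import *;print(observe()['ft_torque'])"
```

```text
5.2 jig pos [-0.006  -0.1113  0.0173] force jig [ -2.38 -16.22  -3.3 ] 1.0044978137989364
tool axes in jig [[0.0, 1.0, -0.002], [1.0, -0.0, -0.012], [-0.012, -0.002, -1.0]]
[-0.26180068 -3.77327522 -0.38661366]
```

>>> jog_arm --motion '[[[-0.01,0,0,0,0,0,-1],[-0.022,0,0,0,0,0,-1],[-0.022,0,-0.03,0,0,0,-1],[-0.02,-0.02,-0.065,0,0,0,1],[0.0,-0.06,-0.09,0,0,0,1],[0.02,-0.1,-0.1,0,0,0,1],[0.04,-0.14,-0.1,0,0,0,1],[0.065,-0.17,-0.1,0,0,0,1],[0.09,-0.17,-0.1,0,0,0,1],[0.115,-0.17,-0.1,0,0,0,1]]]'

```text
clock: 6.03
position: [0.451, -0.2829, 0.1151]
ee_rot: [0.017, -3.139, 0.002]
force: [-0.1, 0.0, -0.3]
width: 0.539
gripper_force: 0.0
```

>>> jog_arm --motion '[[[0,0,0,0,0,0,1],[0,0,0,0,0,0,1]]]'

```text
clock: 6.2
position: [0.453, -0.2791, 0.1152]
ee_rot: [0.023, -3.139, -0.002]
force: [0.9, 0.5, 0.9]
width: 0.399
gripper_force: 0.0
```

```bash
python3 - <<'E'
from h import *
im=snap('scene','s3.png'); c=im[170:270,190:350,::-1]; cv2.imwrite('pics/c3.png',cv2.resize(c,(800,500),interpolation=cv2.INTER_CUBIC)[:600])
im=snap('top','top3.png'); c=im[118:222,205:325,::-1]; cv2.imwrite('pics/c3t.png',cv2.resize(c,(600,520),interpolation=cv2.INTER_CUBIC)[:600])
E
python3 st.py [-.15,0,.0175]
```

```text
6.3 jig pos [-0.1746  0.0094  0.1154] force jig [-0.01 -0.51 -0.27] 0.3069972203624714
tool axes in jig [[-0.001, 1.0, 0.001], [1.0, 0.001, -0.0], [-0.0, 0.001, -1.0]]
[-.15,0,.0175] [-0.0094  0.0246  0.0979]
```

View pics/c3.png

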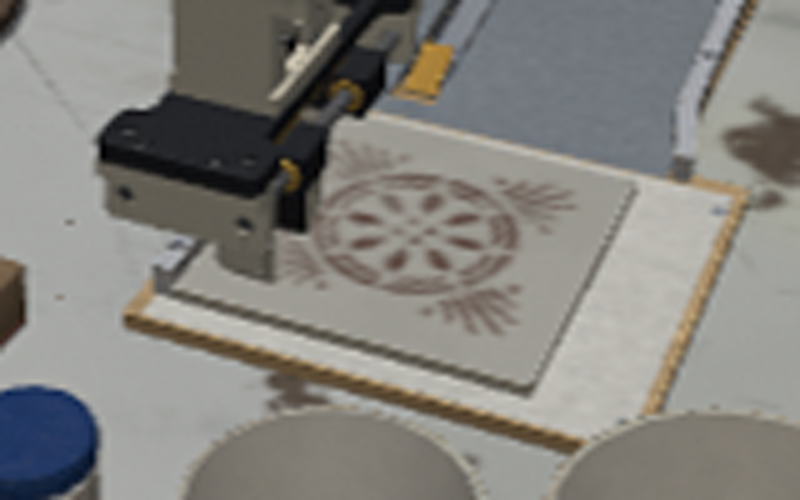

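The tile sits flush against the fence with no visible gap. I'll turn the gripper a quarter so its body stays clear of the bowls and the closed fingers face the lower edge squarely.

Run:
```python
from h import *
print(observe()['joints'],ray('top',348,152,.08),ray('top',342,152,0))
```

```text
[ 0.30864384  0.41371073  0.18614298  1.93731598 -0.10459756  0.79994852
  2.14124421] [ 0.53402912 -0.33062128  0.08      ] [ 0.54928212 -0.32996016  0.        ]
```

>>> jog_arm --motion '[[[-0.003,0.01,0,0,0,0.12,1],[-0.006,0.02,0,0,0,0.24,1],[-0.009,0.03,0,0,0,0.36,1],[-0.009,0.035,0,0,0,0.48,1],[-0.009,0.035,0,0,0,0.6,1],[-0.009,0.035,0,0,0,0.72,1],[-0.009,0.035,0,0,0,0.84,1],[-0.009,0.035,0,0,0,0.96,1],[-0.009,0.035,0,0,0,1.08,1],[-0.009,0.035,0,0,0,1.2,1]]]'

```text
clock: 7.13
position: [0.465, -0.2428, 0.1152]
ee_rot: [-1.756, -2.605, -0.0]
force: [0.1, 0.0, 1.0]
width: 0.008
gripper_force: 0.0
```

>>> jog_arm --motion '[[[0,0,0,0,0,0.12,1],[0,0,0,0,0,0.24,1],[0,0,0,0,0,0.371,1],[0,0,0,0,0,0.371,1]]]'

```text
clock: 7.47
position: [0.4649, -0.2427, 0.1151]
ee_rot: [-2.206, -2.237, 0.001]
force: [0.3, 0.1, -0.4]
width: 0.005
gripper_force: 0.0
```

>>> jog_arm --motion '[[[0,0,0,0,0.06,0,1],[0,0,0,0,0.122,0,1],[0,0,0,0,0.122,0,1],[0,0,0,0,0.122,0,1]]]'

```text
clock: 7.8
position: [0.4639, -0.2447, 0.1151]
ee_rot: [-2.139, -2.178, -0.129]
force: [0.1, -0.1, -0.8]
width: 0.003
gripper_force: 0.0
```

```bash
python3 st.py [-.14,0,.0175]
```

```text
7.8 jig pos [-0.1411  0.0007  0.1151] force jig [-0.12 -0.08 -0.78] 0.0028779785508651922
tool axes in jig [[0.993, 0.001, 0.12], [0.001, -1.0, 0.0], [0.12, -0.0, -0.993]]
[-.14,0,.0175] [-0.0106  0.0008  0.0971]
```

>>> jog_arm --motion '[[[-0.004,0,0.03,0,0,0,1],[-0.007,0.001,0.06,0,0,0,1],[-0.01,0.001,0.08,0,0,0,1],[-0.011,0.001,0.09,0,0,0,1],[-0.011,0.001,0.096,0,0,0,1],[-0.011,0.001,0.096,0,0,0,1],[-0.011,0.001,0.096,0,0,0,1],[-0.011,0.001,0.096,0,0,0,1]]]'

```text
clock: 8.47
position: [0.4655, -0.2434, 0.0199]
ee_rot: [-2.14, -2.178, -0.132]
force: [0.6, 0.8, -0.0]
width: 0.001
gripper_force: 0.0
```

```bash
python3 st.py [-.118,0,.0175]
```

```text
8.4667 jig pos [-0.1398 -0.0009  0.0199] force jig [ 0.77 -0.59 -0.04] 0.0012046546516949496
tool axes in jig [[0.993, 0.001, 0.121], [0.001, -1.0, -0.002], [0.121, 0.002, -0.993]]
[-.118,0,.0175] [ 0.0214 -0.0009  0.005 ]
```

>>> jog_arm --motion '[[[0.003,0,0.002,0,0,0,1],[0.006,0,0.003,0,0,0,1],[0.01,-0.001,0.0036,0,0,0,1],[0.014,-0.001,0.004,0,0,0,1],[0.018,-0.001,0.0046,0,0,0,1],[0.022,-0.001,0.005,0,0,0,1],[0.026,-0.001,0.0055,0,0,0,1],[0.03,-0.001,0.006,0,0,0,1],[0.035,-0.001,0.0066,0,0,0,1],[0.04,-0.001,0.0072,0,0,0,1]]]'

```text
clock: 9.3
position: [0.4631, -0.2024, 0.0166]
ee_rot: [-2.14, -2.176, -0.13]
force: [0.3, -4.0, 0.3]
width: 0.006
gripper_force: 1.5
```

```bash
python3 st.py [0,0,.0175]
```

```text
9.3 jig pos [-0.0988  0.0009  0.0166] force jig [-3.99 -0.23  0.31] 0.005848904519474183
tool axes in jig [[0.993, -0.0, 0.121], [-0.0, -1.0, -0.0], [0.121, 0.0, -0.993]]
[0,0,.0175] [0.0982 0.0008 0.011 ]
```

>>> jog_arm --motion '[[[0.006,0,0.0005,0,0,0,1],[0.014,0,0.0013,0,0,0,1],[0.022,0,0.0022,0,0,0,1],[0.03,0,0.0032,0,0,0,1],[0.038,0,0.0041,0,0,0,1],[0.046,0,0.0051,0,0,0,1],[0.054,0,0.0061,0,0,0,1],[0.062,0,0.0071,0,0,0,1],[0.07,0,0.008,0,0,0,1],[0.078,0,0.009,0,0,0,1]]]'

```text
clock: 10.13
position: [0.4618, -0.1232, 0.0171]
ee_rot: [-2.14, -2.176, -0.131]
force: [0.9, -3.1, -2.2]
width: 0.007
gripper_force: 1.7
```

```bash
python3 st.py [.06,0,.0175]
```

```text
10.1333 jig pos [-0.0196  0.0008  0.0171] force jig [-3.07 -0.83 -2.22] 0.007244364054014661
tool axes in jig [[0.993, 0.0, 0.122], [0.0, -1.0, -0.0], [0.122, 0.0, -0.993]]
[.06,0,.0175] [0.0791 0.0008 0.0093]
```

>>> jog_arm --motion '[[[0.005,0,0.0006,0,0,0,1],[0.011,0,0.0013,0,0,0,1],[0.017,0,0.002,0,0,0,1],[0.023,0,0.0027,0,0,0,1],[0.029,0,0.0034,0,0,0,1],[0.035,0,0.0042,0,0,0,1],[0.041,0,0.0049,0,0,0,1],[0.047,0,0.0056,0,0,0,1],[0.053,0,0.0063,0,0,0,1],[0.06,0,0.0072,0,0,0,1]]]'

```text
clock: 10.97
position: [0.4608, -0.0632, 0.0173]
ee_rot: [-2.14, -2.176, -0.131]
force: [2.3, -4.3, -2.3]
width: 0.008
gripper_force: 2.0
```

```bash
python3 - <<'E'
from h import *
im=snap('scene','s4.png'); c=im[130:270,190:390,::-1]; cv2.imwrite('pics/c4.png',cv2.resize(c,(800,560),interpolation=cv2.INTER_CUBIC)[:600])
E
python3 st.py [.105,0,.0175]
```

```text
11.0167 jig pos [0.0423 0.0011 0.0172] force jig [-1.72 -1.11 -0.61] 0.006319113259044816
tool axes in jig [[0.992, 0.001, 0.123], [0.001, -1.0, 0.001], [0.123, -0.0, -0.992]]
[.105,0,.0175] [0.0622 0.0012 0.0074]
```

View pics/c4.png

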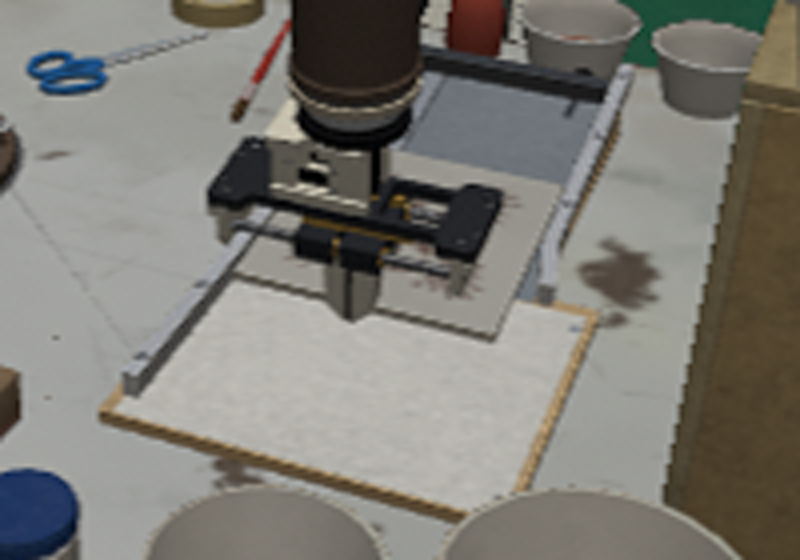

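The tile lies flat in the lane between rail and fence, square, with the closed fingers at the middle of its lower edge (crop 350,310). I keep pushing.

>>> jog_arm --motion '[[[0.006,0,0.0007,0,0,0,1],[0.012,0,0.0015,0,0,0,1],[0.018,0,0.0022,0,0,0,1],[0.024,0,0.003,0,0,0,1],[0.03,0,0.0037,0,0,0,1],[0.036,0,0.0044,0,0,0,1],[0.042,0.001,0.0051,0,0,0,1],[0.048,0.001,0.0058,0,0,0,1],[0.054,0.001,0.0062,0,0,0,1],[0.06,0.001,0.0065,0,0,0,1]]]'

```text
clock: 11.85
position: [0.4601, -0.0023, 0.0179]
ee_rot: [-2.139, -2.176, -0.13]
force: [0.9, -2.9, -1.8]
width: 0.003
gripper_force: 1.4
```

```bash
python3 st.py [.105,0,.0175] [.1646,0,.0231]
```

```text
11.85 jig pos [0.1013 0.0005 0.0179] force jig [-2.89 -0.85 -1.82] 0.0025693607849448493
tool axes in jig [[0.993, 0.0, 0.122], [0.0, -1.0, 0.001], [0.122, -0.001, -0.993]]
[.105,0,.0175] [0.0036 0.0005 0.0009]
[.1646,0,.0231] [0.0635 0.0005 0.0026]
```

>>> jog_arm --motion '[[[0.005,0,0.0005,0,0,0,1],[0.01,0,0.0008,0,0,0,1],[0.015,0,0.001,0,0,0,1],[0.02,0,0.0012,0,0,0,1],[0.026,0,0.0015,0,0,0,1],[0.032,0,0.0018,0,0,0,1],[0.038,0,0.002,0,0,0,1],[0.044,0,0.002,0,0,0,1],[0.05,0,0.002,0,0,0,1],[0.055,0,0.002,0,0,0,1]]]'

```text
clock: 12.68
position: [0.4603, 0.0513, 0.0232]
ee_rot: [-2.142, -2.176, -0.132]
force: [0.4, -6.1, 3.5]
width: 0.005
gripper_force: 3.1
```

```bash
python3 st.py
cat >> st.py <<'E'
p=g.T@(o['position']-np.array([j[0],j[1],0]))-[.115,0,.012]; f=Rt.T@o['force']
print('u,n mm',(1000*np.array([[.9926,0,.1217],[-.1217,0,.9926]])@p).round(1),'tool force',f.round(2))
E
python3 st.py
```

```text
12.6833 jig pos [ 0.1549 -0.0006  0.0232] force jig [-6.11 -0.3   3.48] 0.0050074336639924924
tool axes in jig [[0.993, -0.001, 0.121], [-0.001, -1.0, -0.001], [0.121, 0.001, -0.993]]
12.6833 jig pos [ 0.1549 -0.0006  0.0232] force jig [-6.11 -0.3   3.48] 0.0050074336639924924
tool axes in jig [[0.993, -0.001, 0.121], [-0.001, -1.0, -0.001], [0.121, 0.001, -0.993]]
u,n mm [41.   6.2] tool force [-5.64  0.31 -4.19]
```

>>> jog_arm --motion '[[[0.002,0,0,0,0,0,1],[0.004,0,0,0,0,0,1],[0.006,0,0,0,0,0,1],[0.008,0,0,0,0,0,1],[0.01,0,0,0,0,0,1],[0.012,0,0,0,0,0,1],[0.014,0,0,0,0,0,1],[0.016,0,0,0,0,0,1],[0.0175,0,0,0,0,0,1]]]'

```text
clock: 13.43
position: [0.4598, 0.0685, 0.0252]
ee_rot: [-2.141, -2.176, -0.131]
force: [0.8, -6.3, 2.6]
width: -0.0
gripper_force: 3.0
```

>>> jog_arm --motion '[[[0.001,0,0,0,0,0,1],[0.002,0,0,0,0,0,1],[0.003,0,0,0,0,0,1],[0.004,0,0,0,0,0,1]]]'

```text
clock: 13.77
position: [0.4596, 0.0718, 0.0256]
ee_rot: [-2.142, -2.176, -0.13]
force: [-0.2, -11.0, 3.3]
width: 0.002
gripper_force: 5.5
```

```bash
python3 st.py
```

```text
13.7667 jig pos [ 0.1754 -0.0003  0.0256] force jig [-11.01   0.36   3.28] 0.0017253624330513951
tool axes in jig [[0.993, -0.001, 0.12], [-0.001, -1.0, -0.001], [0.12, 0.001, -0.993]]
u,n mm [61.6  6.1] tool force [-10.53  -0.35  -4.58]
```

>>> jog_arm --motion '[[[0.0005,0,0,0,0,0,1],[0.001,0,0,0,0,0,1],[0.001,0,0,0,0,0,1]]]'

```text
clock: 14.02
position: [0.4595, 0.0719, 0.0256]
ee_rot: [-2.144, -2.175, -0.129]
force: [-0.6, -11.8, 2.4]
width: 0.002
gripper_force: 5.6
```

>>> jog_arm --motion '[[[0.0005,0,0,0,0,0,1],[0.001,0,0,0,0,0,1],[0.001,0,0,0,0,0,1]]]'

```text
clock: 14.27
position: [0.4593, 0.0721, 0.0256]
ee_rot: [-2.145, -2.175, -0.128]
force: [-1.3, -14.3, 3.5]
width: 0.002
gripper_force: 6.9
```

```bash
python3 st.py
python3 - <<'E'
from h import *
a=snap('scene','s5.png');b=snap('top','t5.png')
c=cv2.resize(a[130:250,220:360,::-1],(700,600),interpolation=cv2.INTER_CUBIC); cv2.imwrite('pics/c5.png',c)
for r in silhouettes('tile','scene')[:1]: print(r['p'],r['pixel'])
E
```

```text
14.2667 jig pos [0.1758 0.     0.0256] force jig [-14.26   1.56   3.52] 0.0018659893108564534
tool axes in jig [[0.993, -0.003, 0.119], [-0.003, -1.0, -0.001], [0.119, 0.0, -0.993]]
u,n mm [62.   6.1] tool force [-13.75  -1.51  -5.19]
0.78 [313.2, 174.7]
```

View pics/c5.png

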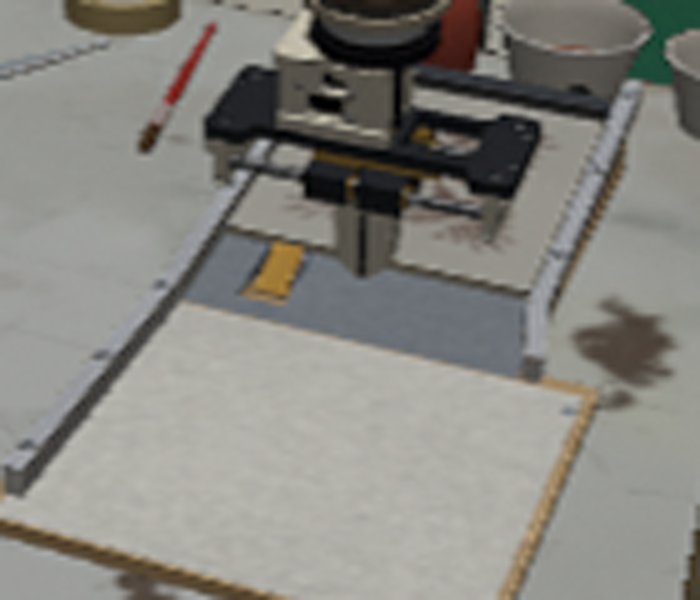

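The tile's upper edge is at the bar and the catch leaf shows below its lower edge at crop (275,268). I'll give it one slightly firmer, still gentle push, then back off and look.

>>> jog_arm --motion '[[[0.0005,0,0,0,0,0,1],[0.001,0,0,0,0,0,1],[0.001,0,0,0,0,0,1],[0.001,0,0,0,0,0,1]]]'

```text
clock: 14.75
position: [0.4592, 0.0723, 0.0256]
ee_rot: [-2.146, -2.175, -0.127]
force: [-1.4, -16.8, 3.7]
width: 0.002
gripper_force: 8.3
```

>>> jog_arm --motion '[[[-0.006,0,0,0,0,0,1],[-0.016,0,0,0,0,0,1],[-0.03,0,-0.02,0,0,0,1],[-0.05,0,-0.05,0,0,0,1],[-0.08,0,-0.08,0,0,0,1],[-0.11,0,-0.1,0,0,0,1],[-0.13,0,-0.12,0,0,0,1],[-0.15,0,-0.14,0,0,0,1],[-0.15,0,-0.14,0,0,0,1],[-0.15,0,-0.14,0,0,0,1]]]'

```text
clock: 15.58
position: [0.4626, -0.0907, 0.1472]
ee_rot: [-2.142, -2.175, -0.134]
force: [0.0, -0.6, -0.7]
width: 0.002
gripper_force: 0.0
```

```bash
python3 st.py
python3 - <<'E'
from h import *
a=snap('scene','s6.png');b=snap('top','t6.png');w=snap('wrist','w6.png')
s=lambda i:cv2.resize(i[:,:,::-1],None,fx=4,fy=4,interpolation=cv2.INTER_CUBIC)
A=s(a[130:205,240:360]); B=s(b[130:215,130:245])
o=np.zeros((600,800,3),'uint8')
o[:300,:480]=A; B=B[:300]; o[300:300+B.shape[0],:460]=B; o[:240,480:]=cv2.resize(w[:,:,::-1],(320,240)); cv2.imwrite('pics/c6.png',o)
E
```

```text
15.5833 jig pos [ 0.0128 -0.0005  0.1472] force jig [-0.56 -0.03 -0.67] 0.00211963937782027
tool axes in jig [[0.992, -0.002, 0.122], [-0.001, -1.0, -0.002], [0.122, 0.002, -0.992]]
u,n mm [-84.9 146.7] tool force [-0.64  0.03  0.59]
```

View pics/c6.png

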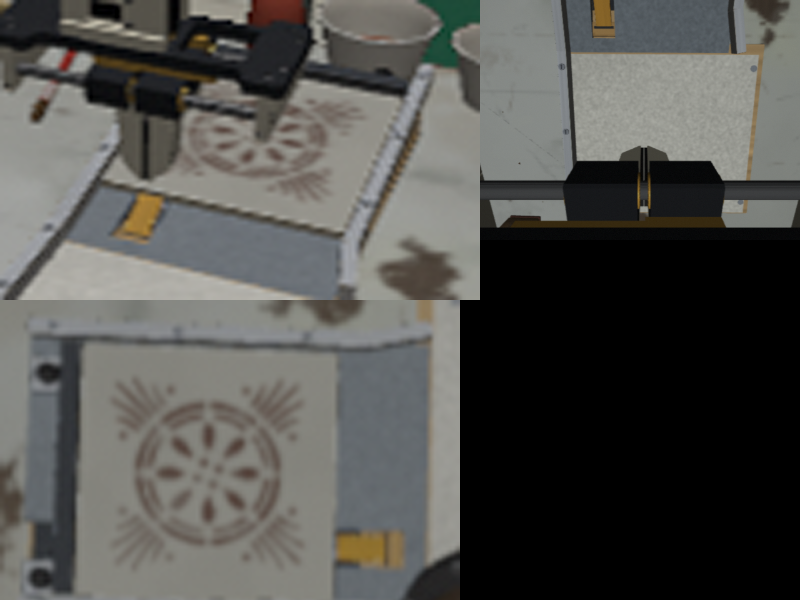

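The tile is seated at the bar and square, and the whole brass leaf is exposed. I'll take one closer wrist view to confirm the catch is up.

>>> jog_arm --motion '[[[0.02,0,0,0,0,0,1],[0.04,0,0.005,0,0,0,1],[0.055,0,0.015,0,0,0,1],[0.07,0,0.03,0,0,0,1],[0.07,0,0.04,0,0,0,1],[0.07,0,0.04,0,0,0,1],[0.07,0,0.04,0,0,0,1]]]'

```text
clock: 16.32
position: [0.4601, -0.0156, 0.1146]
ee_rot: [-2.138, -2.176, -0.128]
force: [-0.3, -1.0, -0.4]
width: -0.001
gripper_force: 0.0
```

```bash
python3 - <<'E'
from fit import *
w=snap('wrist','w7.png')
j=[.4623,-.1036,1.5876];a=.122
def bed(u,y,n): return [.115+u*np.cos(a)-n*np.sin(a),y,.012+u*np.sin(a)+n*np.cos(a)]
pts=[bed(73,45,0),bed(73,65,0),bed(73,45,6.5e0),bed(73,65,6.5),bed(73,45,9),bed(73,65,9)]
pts=[bed(.073,y,n) for n in (0,.0065,.009) for y in (.045,.065)]
q=proj('wrist',pw(j,pts)); print(q.round(1).tolist(),camera_params('wrist')['T'])
c=q.mean(0).astype(int); x0=np.clip(c[0]-50,0,412);y0=np.clip(c[1]-30,0,309)
print(x0,y0)
cv2.imwrite('pics/c7.png',cv2.resize(w[y0:y0+75,x0:x0+100,::-1],(800,600),interpolation=cv2.INTER_CUBIC))
E
python3 st.py
```

```text
[[198.4, 73.2], [170.8, 73.2], [196.8, 73.0], [168.5, 73.1], [196.1, 73.0], [167.6, 73.0]] [[ 0.99987122  0.01551058  0.00411998  0.46057926]
 [ 0.016012   -0.98145741 -0.19101039  0.04718011]
 [ 0.0010809   0.19105176 -0.98157937  0.28221956]
 [ 0.          0.          0.          1.        ]]
133 43
16.3667 jig pos [0.0874 0.0002 0.1151] force jig [ 0.04 -0.24 -0.07] 0.005684524336128914
tool axes in jig [[0.993, -0.0, 0.121], [-0.0, -1.0, 0.001], [0.121, -0.001, -0.993]]
u,n mm [-14.8 105.7] tool force [0.03 0.24 0.07]
```

View pics/c7.png

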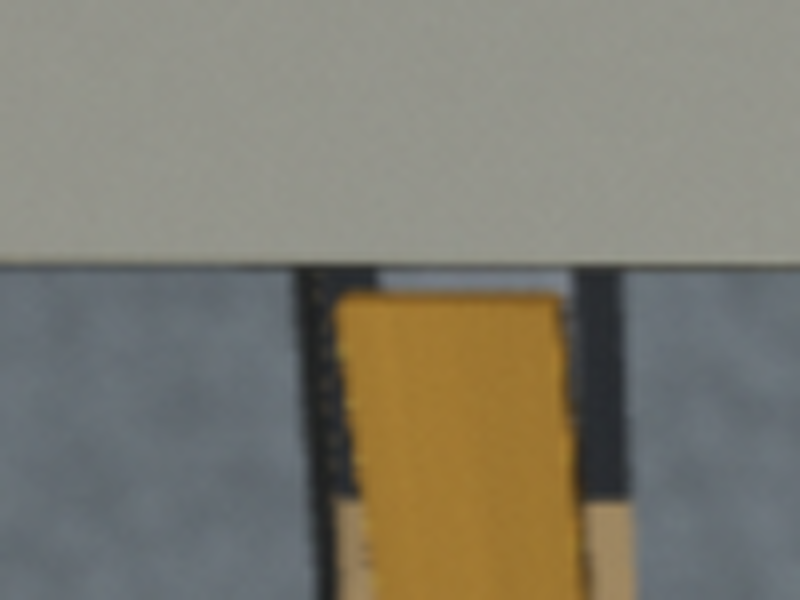

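The close view shows the brass leaf widening and shifting left toward its tip (crop 335–565, row 295). That puts it raised behind the tile edge (row 265) with a hair's gap. The push met a hard stop at 17 N and the arm is clear, so I'm handing in.

```bash
python3 -c "
from cell import *; print(sign_off())"
```

```text
the job is handed in; nothing more can be done
None
```

I squared the tile on the fence and slid it up the bed until it met a firm stop at about 17 N; the catch stands up behind its lower edge, the bystanders weren't touched, and the job was handed in at about 16 s.

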